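# Park a wet drill core at the top of the drip gutter

### The job

Push the reddish stone core up the sloping gutter with your fingertips, past the red spring catch to the stop at the top, so that the catch stands up again behind it and the core stays parked there when you take your hand away. Do it gently: do not pinch or lift the core, keep it on the floor of the gutter, and leave the grey core, the chisel, the hammer and the brush where they lie.

Things in the scene. Friction and masses are not known exactly. Their poses are not given: they have to be found in the camera images.
- gutter: Fixed aluminium gutter, 385 mm long, 76 mm wide inside, walls 31 mm high and 3 mm thick, sloping up at 7 degrees. Origin: on the floor's upper face, midway along and across. x up the slope along the floor, y across, z square to the floor. Low end (x = -186 mm): two tabs 10 mm high, a gap between them, and a fixed black pan below, 42 mm high. High end: the stop. Nothing is above it.
- core: Reddish stone cylinder, 52 mm diameter, 70 mm long, about 0.4 kg, lying across the gutter, wet and slippery on its floor. Origin: its centre; y its axis. Starts at the low end against the tabs (centre at gutter x = -164 mm) and rolls freely back there if let go below the catch. Parked: centre at gutter x = 143 mm (resting back on the catch) to 149 mm (at the stop), 26 mm above the floor.
- stop_face (a point): Middle of the black rubber face of the stop at the gutter's high end, 175 mm along the gutter's x from its origin and 26 mm above the floor. The stop is rigid, 45 mm high and as wide as the gutter.
- catch (a joint): Red sprung tongue, 20 mm wide, 48 mm long, in a slot along the middle of the gutter's floor, hinged at its lower end (gutter x = 72 mm). 0 = up, tip 11 mm above the floor; grows as pressed down, flush at about 0.25 rad. 1.2 to 1.8 N on the tip presses it down: the core's weight does so as it rolls over. It springs up by itself behind the core and keeps it from rolling back.
- catch_tip (a point): Top of the free (upper) end of the red catch, at x = 120 mm of the gutter.
- grey_core: Bystander: grey stone cylinder standing upright on the bench on the robot's side of the gutter, 40 mm in diameter, 62 mm high. Origin: centre of its underside.
- chisel: Bystander: steel chisel lying on the bench on the robot's side of the gutter, 200 mm long, 12 mm thick. Origin: about its middle, on its underside; x along it.
- hammer: Bystander: club hammer lying on the bench on the far side of the gutter, about 250 mm long, 40 mm high, head 95 mm wide. Origin: under its middle; x along the handle towards the head.
- brush: Bystander: brush lying on the bench on the far side of the gutter. Origin: under its middle; x along it.
Things that resemble listed ones, but are neither listed nor needed, are in the scene too. What is shaped like the core but blue, green or yellow is not meant.

How it is judged:
At the end, for the whole second after the job is handed in: The core lies still on the gutter's floor between catch and stop (centre 139 to 153 mm along the gutter, 22 to 30 mm above the floor, axis within 0.2 rad of straight across), the catch is up (below 0.04 rad), and the four bystanders are within 20 mm of their starts (x of core in the frame of gutter between 0.139 and 0.153 m and z of core in the frame of gutter between 0.022 and 0.03 m and angle between the y axis of core and the y axis of gutter, either way round below 0.2 rad and value of joint catch below 0.04 rad and linear speed of core below 0.01 m/s and distance of each of grey_core, chisel, hammer, brush from where it was at the start of the episode below 0.02 m); the robot touches nothing.
It fails at once if the core is lifted in the gutter or out of it (its centre over 40 mm above the floor, 14 mm more than when it lies there) (z of core in the frame of gutter above 0.04 m).
It fails at once if the core is pinched, or pushed hard (over 35 N from the fingers) (contact force between the fingers and core above 35 N).
It fails at once if the core is banged or rammed into the gutter's stop (over 45 N on the gutter) (contact force between core and gutter above 45 N).
It fails at once if a bystander is moved by more than 20 mm (distance of any of grey_core, chisel, hammer, brush from where it was at the start of the episode above 0.02 m).
It also fails if it takes over 48 s, if anything falls off the work surface, if the arm or the gripper's body presses on something with over 40 N, if the wrist force passes 120 N, or if a joint passes its speed limit or range.

### The arm

A 6-joint arm with a two-finger parallel gripper is mounted at the origin on the work surface. World frame = base frame: x ahead of the robot, y to its left, z up, the work surface at z = 0. Lengths are in m, angles in rad, forces in N, time in s.
With the tool pointing down it reaches from about 0.425 to 0.95 m from the base axis. Payload 14.7 kg.
Tool frame: the origin (TCP) lies between the finger pads; the fingertips stand 19 mm ahead of it and the grasp point (between the pads) is the TCP; z points along the fingers, y is the direction in which the jaws open and shut (so a half turn about z gives the same grasp; the last joint's range is limited). The gripper opens to 85 mm and grips with 20 to 120 N. Pads are 22 mm wide; open, the fingers measure 114 mm over their backs; the gripper's body (76 mm by 85 mm) begins 54 mm behind the grasp point. The pads swing forward as they close: fully open they stand 13 mm farther back than shut.
Start: joints at [-0.047, 0.48, 1.596, -0, 1.065, -0.047], TCP at [0.65, 0, 0.25] pointing down, gripper open.
Joint ranges: [-2.75, 2.75], [-0.82, 2.05], [0.23, 2.67], [-1.56, 4.7], [0.09, 2.69], [-2.92, 2.92]. Speed limits (rad/s): [1.89, 1.89, 2.39, 3.01, 3.01, 3.01].

### API

Orientations are given as [roll, pitch, yaw] about the fixed x, y, z axes, in that order (R = Rz(yaw) Ry(pitch) Rx(roll)).
In Python, from plant import ctrl gives the robot as it stands.
- The arm moves only by the tool apply_moves, never from a script. Its argument "steps" is text: rows parted by semicolons, each of 7 numbers parted by spaces: the shift along the world's x, y, z in mm, then the turn, a rotation vector about the world's x, y, z in rad, then the finger opening in mm, from 0 to 85.4. In form: x y z ax ay az grip; .... A call has 1 to 20 rows; each row is the pose to reach, as a shift and turn from the pose commanded when the call began; what a row does not reach only later rows make up. A row lasts 1/12 s, in which the tool goes at most 41.7 mm and 7.16 degrees, less where a joint would pass 70% of its speed; a pose out of reach is approached as far as the arm can. A call with a gripper value outside its range is refused whole. The fingers move at their own pace and stop on an object; the grip force is fixed at half the most. Time passes only in rows, so rows that repeat a pose let the fingers close. It gives the time, the measured TCP pose, the force and the opening at its end, in the units of the state.
- ctrl.state(): the state, without advancing time (a new reading comes with each control period).
- ctrl.snapshot(name): name is "scene" or "side" or "wrist"; returns the picture (384x512x3 uint8, red, green, blue); there is no depth.
- ctrl.get_calibration(name): a dict with "fovy" (degrees; the focal length in pixels is half the picture's height over the tangent of half this angle, whatever the lens; pixels are square), "cx", "cy" (the principal point, pixels), "dist_coeffs" ([k1, k2, p1, p2, k3] as OpenCV has them; the pictures are not rectified), "R" (3x3) and "t" (3): a world point X has camera coordinates R X + t. Camera axes: x right, y down, z forward; pixel columns grow to the right and rows downward; lengths in m; the calibration is good to about 2 mm. A picture is of the moment at which its call begins: read the wrist's pose just before it. get_calibration takes no time and is no camera call; for the wrist camera it gives the pose at the moment of the call.
- ctrl.close_job(): hands the job in, once; it reports no verdict.
The state is a dict: "time": time; "q": joint angles; "qd": joint speeds; "tau": joint torques, N m; "eef_pos": TCP position; "ee_rot": TCP orientation; "contact_force": force on the tool from outside, world axes, zero at the start; "moment": the same for the moment, N m; "opening": opening from 0.0 (shut) to 1.0 (fully open).
Only numpy, scipy, OpenCV 4.12 (cv2) and the standard library are available. Lean on these libraries where they do the work, as an engineer would, in place of code of your own. Each camera call takes 0.05 s, during which the arm holds its last target.

## Working session

There is one attempt and no reset: what is moved stays moved. The work goes in short steps, Python scripts to look and compute and a tool call to move; the robot and the scene stay as the last step left them, time stands still between calls to the robot, and variables do not carry over. Pictures are saved under pics/ and viewed, and the job is handed in when it is done.

Besides the shell and the picture viewer there is one more tool, called after ">>>" in YAML: its name, and indented under it one key for each argument. apply_moves: Moves the arm, as the interface text tells. Its arguments: {"type":"object","properties":{"steps":{"type":"string"}},"required":["steps"]}

```bash
ls; mkdir -p pics; python3 - <<'E'
from plant import ctrl
import cv2
for n in ["scene","side","wrist"]:
    c=ctrl.get_calibration(n); print(n,c)
    im=ctrl.snapshot(n); cv2.imwrite(f"pics/{n}0.png",im[:,:,::-1])
print(ctrl.state())
E
```

```text
pics
scene {'fovy': 48.69846530667508, 'cx': 256.7684229115104, 'cy': 196.92211905261559, 'dist_coeffs': array([-0.10621003,  0.        ,  0.        ,  0.        ,  0.        ]), 'R': array([[-0.3298506 ,  0.94402438, -0.00406795],
       [ 0.48735195,  0.16659149, -0.85716705],
       [-0.80850891, -0.28471959, -0.51502242]]), 't': array([ 0.21860861, -0.1596611 ,  1.44790716])}
side {'fovy': 45.822842749495514, 'cx': 257.9687530007834, 'cy': 201.9024929788521, 'dist_coeffs': array([-0.18161908,  0.        ,  0.        ,  0.        ,  0.        ]), 'R': array([[-0.99353182, -0.11333157,  0.00710544],
       [-0.07410078,  0.59965387, -0.79682138],
       [ 0.08604421, -0.79219391, -0.60417315]]), 't': array([0.52136392, 0.13461538, 1.01952857])}
wrist {'fovy': 63.11475106830353, 'cx': 257.30695795782435, 'cy': 190.81225829653707, 'dist_coeffs': array([-0.08705022,  0.        ,  0.        ,  0.        ,  0.        ]), 'R': array([[ 9.99999919e-01,  2.29229345e-04, -3.31385946e-04],
       [ 3.14425961e-04, -9.58234992e-01,  2.85981820e-01],
       [-2.51990184e-04, -2.85981901e-01, -9.58234986e-01]]), 't': array([-0.64963978, -0.03707553,  0.37902056])}
{'time': 0.15, 'q': array([-4.65914802e-02,  4.80696528e-01,  1.59671315e+00, -2.37958341e-05,
        1.06509367e+00, -4.66130041e-02]), 'qd': array([ 0.00154405, -0.00377473, -0.00117799,  0.00089741, -0.0010837 ,
       -0.00177749]), 'tau': array([-4.27572886e-04, -9.51149726e+01, -4.30458927e+01, -2.65440685e-04,
        8.19593843e-03, -1.37463962e-04]), 'eef_pos': array([6.49716119e-01, 3.24079195e-05, 2.49820092e-01]), 'ee_rot': array([-3.14068198e+00, -2.16504434e-05,  1.57082938e+00]), 'contact_force': array([0.01596204, 0.74563657, 0.04979385]), 'moment': array([ 0.03013246, -0.00619088, -0.03272464]), 'opening': 1.002097317913649}
```

View pics/scene0.png

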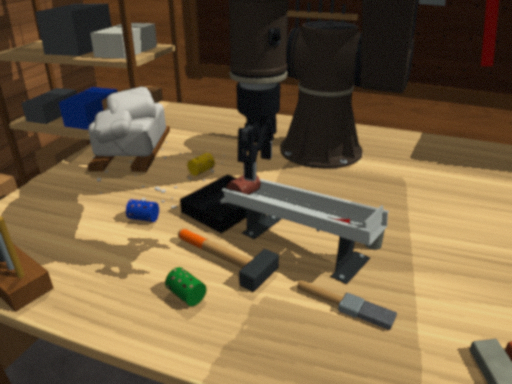

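View pics/side0.png

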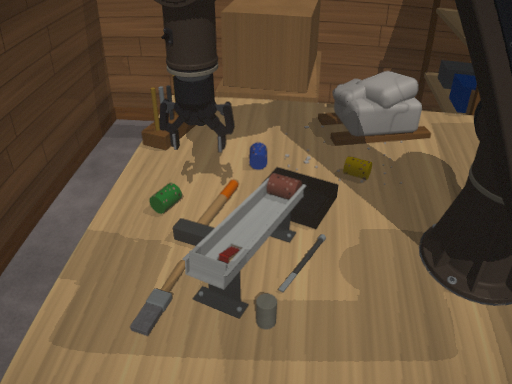

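View pics/wrist0.png

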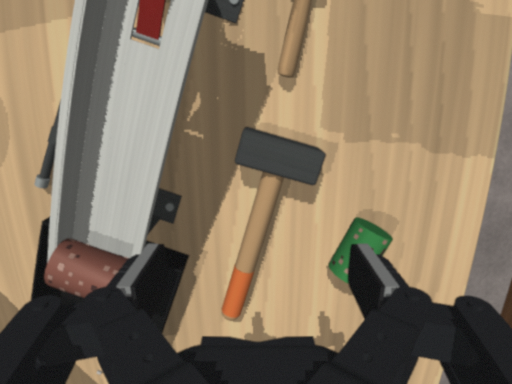

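Candidates for the core: reddish cylinder in the gutter (side 284,186; scene 243,185; wrist 88,268). Blue, green and yellow cylinders (side 258,155; 166,198; 358,167) and the grey one (266,310) are ruled out by colour. Enlarging crops to check this and fit the gutter.

```bash
python3 - <<'E'
import cv2
a=cv2.imread("pics/side0.png")[160:320,170:350]; cv2.imwrite("pics/side0c.png",cv2.resize(a,None,fx=3.7,fy=3.7,interpolation=cv2.INTER_CUBIC))
a=cv2.imread("pics/scene0.png")[165:285,170:395]; cv2.imwrite("pics/scene0c.png",cv2.resize(a,None,fx=3.5,fy=3.5,interpolation=cv2.INTER_CUBIC))
a=cv2.imread("pics/wrist0.png")[0:300,0:260]; cv2.imwrite("pics/wrist0c.png",cv2.resize(a,None,fx=2,fy=2,interpolation=cv2.INTER_CUBIC))
E
```

```text
(no output)
```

View pics/side0c.png

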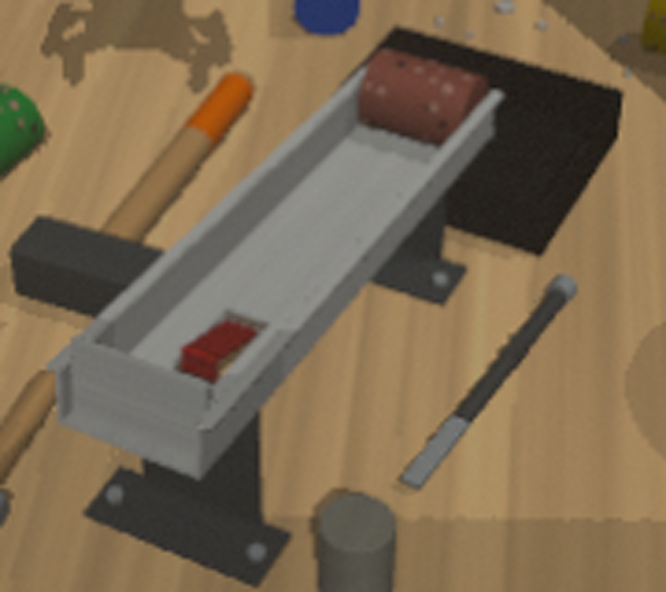

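View pics/scene0c.png

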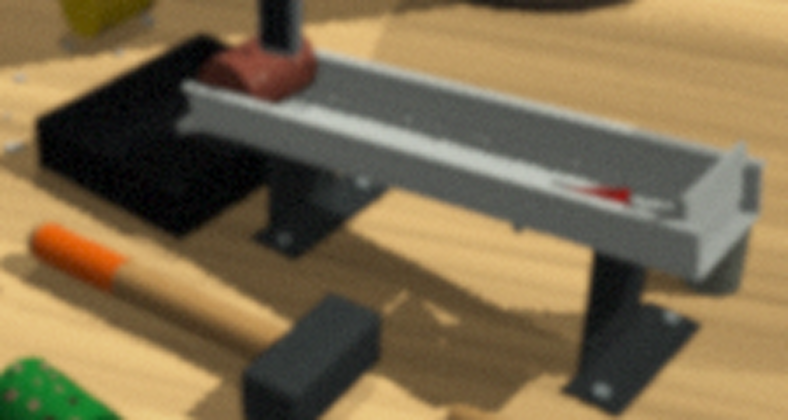

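View pics/wrist0c.png

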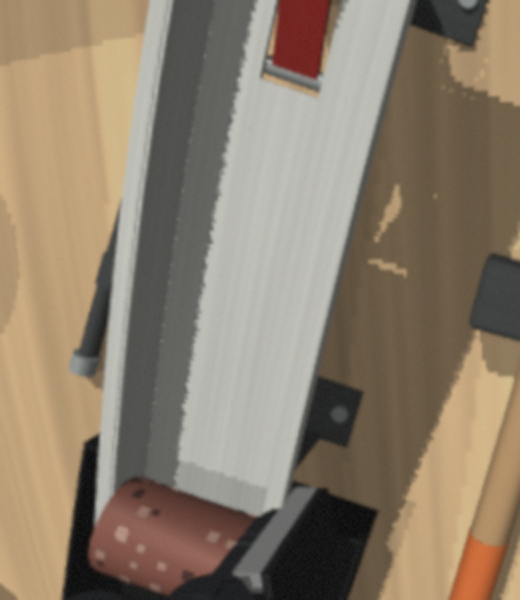

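```bash
cat > h.py <<'E'
import numpy as np,cv2
from plant import ctrl
def proj(c,X):
    f=192/np.tan(np.radians(c["fovy"]/2)); K=np.array([[f,0,c["cx"]],[0,f,c["cy"]],[0,0,1]])
    return cv2.projectPoints(np.atleast_2d(X).astype(float),cv2.Rodrigues(c["R"])[0],c["t"],K,c["dist_coeffs"])[0].reshape(-1,2)
def Rg(yaw,s=np.radians(7)):
    x=np.array([np.cos(s)*np.cos(yaw),np.cos(s)*np.sin(yaw),np.sin(s)]); y=np.array([-np.sin(yaw),np.cos(yaw),0]); return np.stack([x,y,np.cross(x,y)],1)
def g2w(p,X): return p[:3]+np.atleast_2d(X)@Rg(p[3]).T
E
cat > fit.py <<'E'
from h import *
from scipy.optimize import least_squares
C={n:ctrl.get_calibration(n) for n in("side","scene","wrist")}
S=lambda u,v:(170+u/3.7,160+v/3.7); Z=lambda u,v:(170+u/3.5,165+v/3.5); W=lambda u,v:(u/2,v/2)
L="L"
D=[("side",S(500,95),(L,.041,.031)),("side",S(182,355),(.12,-.01,.011)),("side",S(215,368),(.12,.01,.011)),
("side",S(78,345),(.175,-.038,.045)),("side",S(210,390),(.175,.038,.045)),
("wrist",W(275,62),(.072,.01,0)),("wrist",W(320,78),(.072,-.01,0)),
("scene",Z(183,85),(L,-.041,.031)),("scene",Z(630,190),(.12,-.01,.011))]
def res(p):
    r=[]
    for n,uv,X in D:
        X=[p[4] if v=="L" else v for v in X]
        r.append(proj(C[n],g2w(p,X))[0]-uv)
    return np.ravel(r)
s=least_squares(res,[.55,.15,.12,1.5,-.19],loss="soft_l1",x_scale=[.1,.1,.1,.1,.01])
print(s.x); print(res(s.x).reshape(-1,2).round(1))
p=s.x; np.save("p.npy",p)
for k,X in dict(core=(-.164,0,.026),park=(.146,0,.026),stop=(.175,0,.026),low=(-.186,0,0)).items(): print(k,g2w(p,X)[0].round(4))
for n in C:
    im=cv2.imread(f"pics/{n}0.png")
    for y in(-.041,-.038,.038,.041):
      for a,b in[((-.19,y,.031),(.175,y,.031)),((-.19,y,0),(.175,y,0))]:
        q=proj(C[n],g2w(p,[a,b])); cv2.line(im,tuple(map(int,q[0].round())),tuple(map(int,q[1].round())),(0,255,0),1)
    th=np.linspace(0,6.28,40)
    for y in(-.035,.035):
        q=proj(C[n],g2w(p,np.stack([-.164+.026*np.cos(th),0*th+y,.026+.026*np.sin(th)],1)))
        cv2.polylines(im,[q.round().astype(int)],True,(255,0,0),1)
    cv2.imwrite(f"pics/{n}_ov.png",im)
a=cv2.imread("pics/side_ov.png")[160:320,170:350];b=cv2.imread("pics/scene_ov.png")[165:285,170:395]
cv2.imwrite("pics/ov1.png",cv2.resize(a,None,fx=3.7,fy=3.7)); cv2.imwrite("pics/ov2.png",cv2.resize(b,None,fx=3.5,fy=3.5))
E
python3 fit.py
```

```text
[ 0.53302556  0.05910446  0.08344586  1.22122327 -0.20129516]
[[-0.3  0. ]
 [-0.5  0.1]
 [-0.4 -0.1]
 [-0.7 -1. ]
 [-0.1  0.5]
 [-0.7 -0. ]
 [-0.9 -0.2]
 [-0.4  1. ]
 [-4.8  6. ]]
core [ 0.4762 -0.0968  0.0893]
park [0.5816 0.1923 0.127 ]
stop [0.5914 0.2193 0.1306]
low [ 0.4698 -0.1143  0.0608]
```

```bash
sed -i 's/,("scene",Z(630,190),(.12,-.01,.011))//' fit.py; python3 fit.py
```

```text
[ 0.53295962  0.05904523  0.08293358  1.21966981 -0.20159752]
[[-0.1  0.2]
 [-0.5  0.2]
 [-0.4  0.1]
 [-0.7 -0.9]
 [-0.2  0.6]
 [-0.4  0.2]
 [-0.7  0. ]
 [-0.4  1. ]]
core [ 0.4759 -0.0968  0.0888]
park [0.5817 0.1921 0.1265]
stop [0.5916 0.2192 0.1301]
low [ 0.4695 -0.1143  0.0603]
```

View pics/ov1.png

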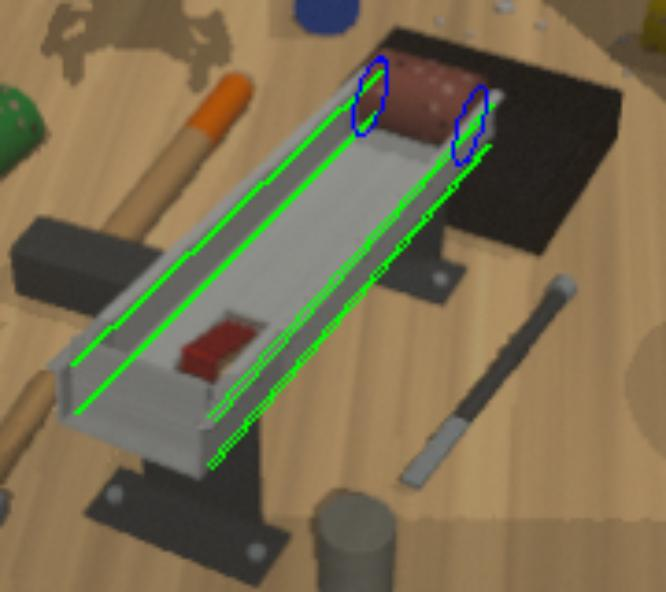

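View pics/ov2.png

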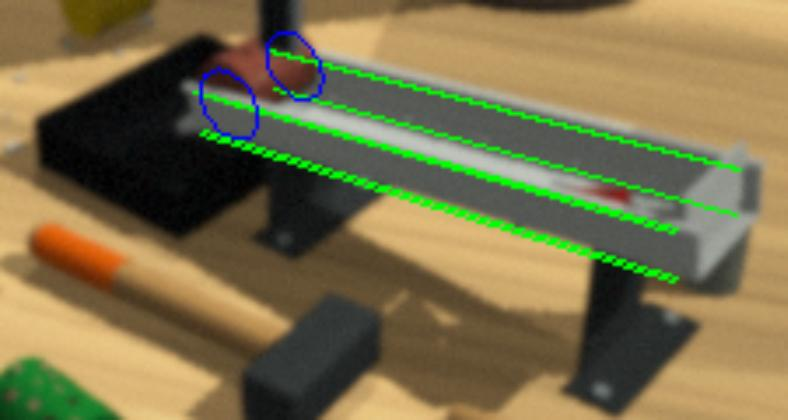

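View pics/wrist_ov.png

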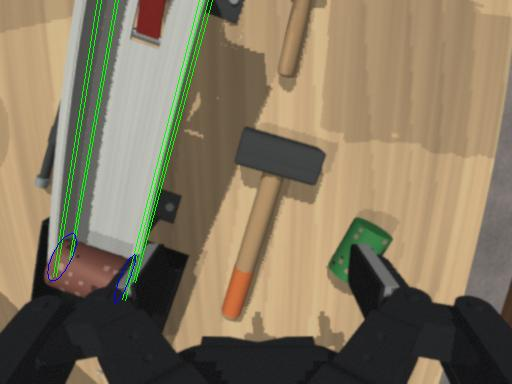

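```bash
python3 - <<'E'
import cv2
def c(n,y,x,h,w,f,o): cv2.imwrite(o,cv2.resize(cv2.imread(f"pics/{n}0.png")[y:y+h,x:x+w],None,fx=f,fy=f,interpolation=cv2.INTER_CUBIC))
c("side",220,180,75,80,8,"pics/a.png"); c("side",165,255,60,60,8,"pics/b.png"); c("scene",195,320,70,80,8,"pics/c.png"); c("wrist",0,40,90,180,4,"pics/d.png")
E
```

```text
(no output)
```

View pics/a.png

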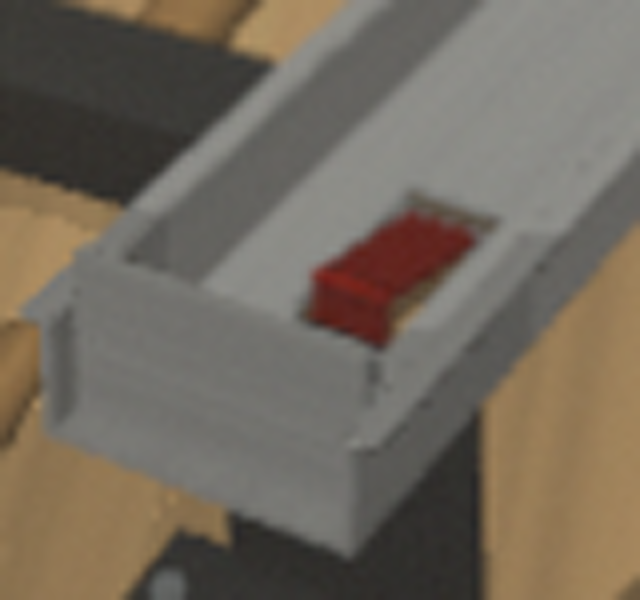

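View pics/b.png

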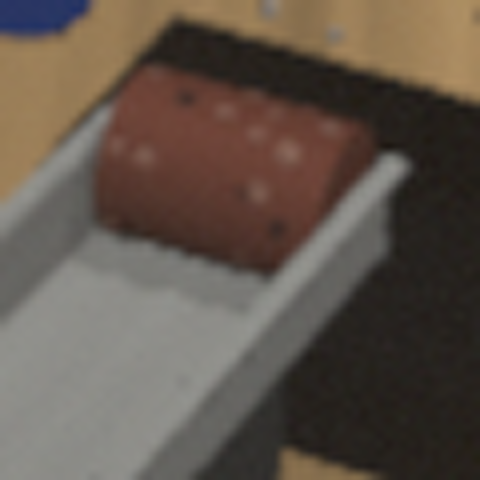

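View pics/c.png

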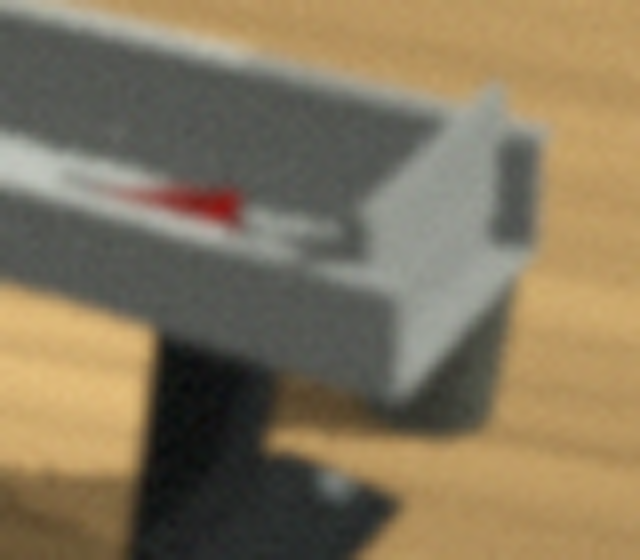

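View pics/d.png

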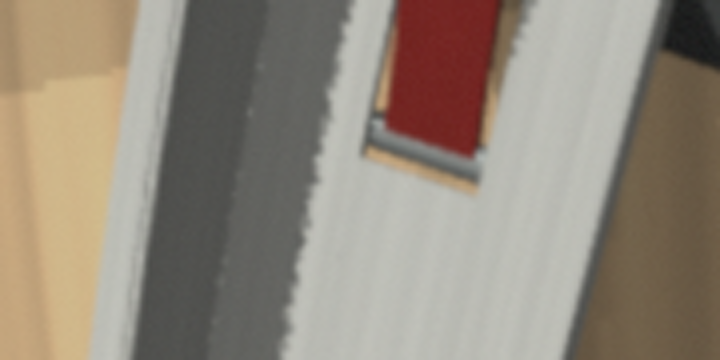

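```bash
cat > new.py <<'E'
A=lambda u,v:(180+u/8,220+v/8); B=lambda u,v:(255+u/8,165+v/8); Cc=lambda u,v:(320+u/8,195+v/8); Dd=lambda u,v:(40+u/4,v/4); Z=lambda u,v:(170+u/3.5,165+v/3.5)
D=[("side",A(318,272),(.12,-.01,.011)),("side",A(393,297),(.12,.01,.011)),("side",A(25,305),("H",-.041,.031)),("side",A(365,448),("H",.041,.031)),
("side",A(80,250),("E",-.038,.045)),("side",A(380,345),("E",.038,.045)),("side",B(408,165),("L",.041,.031)),
("scene",Cc(393,290),("H",-.041,.031)),("scene",Cc(545,130),("H",.041,.031)),("scene",Cc(498,88),("E",.038,.045)),("scene",Z(183,85),("L",-.041,.031)),
("wrist",Dd(385,130),(.072,.01,0)),("wrist",Dd(478,155),(.072,-.01,0))]
LN=[("wrist",Dd(138,0),.041),("wrist",Dd(92,350),.041),("wrist",Dd(182,0),.038),("wrist",Dd(135,350),.038),("wrist",Dd(658,50),-.041),("wrist",Dd(568,350),-.041)]
def res(p,full=True):
    r=[]; V=dict(H=p[4],L=p[4]-.385,E=p[5])
    for n,uv,X in D:
        r+=list(proj(C[n],g2w(p,[V.get(v,v) for v in X]))[0]-uv)
    for n,uv,y in LN:
        q=proj(C[n],g2w(p,[(-.05,y,.031),(.08,y,.031)])); d=q[1]-q[0]; e=np.array(uv)-q[0]
        r.append((d[0]*e[1]-d[1]*e[0])/np.hypot(*d))
    return np.array(r)
E
python3 - <<'E'
s=open('fit.py').read()
a=s.index('S=lambda'); b=s.index('s=least')
s=s[:a]+open('new.py').read()+s[b:]
s=s.replace('[.55,.15,.12,1.5,-.19]','[.53,.06,.083,1.22,.1925,.18]').replace('.1,.01])','.1,.01,.01])')
s=s.replace('print(res(s.x).reshape(-1,2).round(1))','r=res(s.x);print(r[:26].reshape(-1,2).round(1),r[26:].round(1))')
open('fit.py','w').write(s)
E
python3 fit.py
```

```text
[0.53304585 0.0576874  0.08820079 1.22341967 0.18990552 0.17747366]
[[-0.9 -0.2]
 [-1.3 -0. ]
 [ 1.6  1.6]
 [-1.6 -1.1]
 [-0.3 -0.7]
 [-1.3  1.1]
 [-2.1 -0.9]
 [ 0.2 -0.7]
 [-0.7  0.9]
 [-0.9 -0.7]
 [ 0.7 -0.2]
 [-1.6 -0.9]
 [-2.2  0.7]] [-7.6 -7.3 -0.5 -0.1 11.6  7.7]
core [ 0.4766 -0.0983  0.094 ]
park [0.5813 0.191  0.1318]
stop [0.5911 0.218  0.1353]
low [ 0.4702 -0.1159  0.0655]
```

View pics/ov1.png

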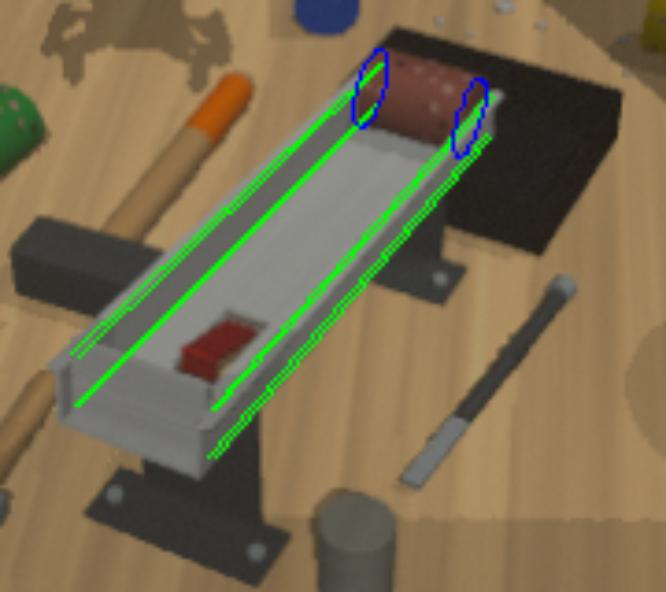

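View pics/ov2.png

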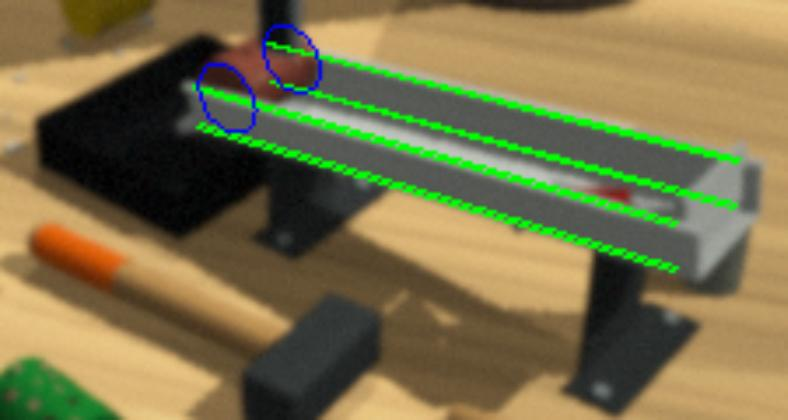

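View pics/wrist_ov.png

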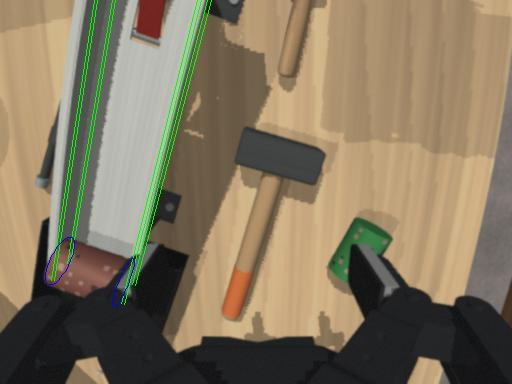

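```bash
python3 - <<'E'
s=open('fit.py').read()
s=s.replace('V=dict(','V=dict(Y=p[6],M=-p[6],').replace('"H",-.041','"H","M"').replace('"H",.041','"H","Y"').replace('"L",.041','"L","Y"').replace('"L",-.041','"L","M"')
s=s.replace('LN:\n','LN:\n        y=y if abs(y)<.04 else np.sign(y)*p[6]\n')
s=s.replace('.1925,.18]','.1925,.18,.045]').replace('.01,.01])','.01,.01,.01])')
s=s.replace('for y in(-.041,-.038,.038,.041)','for y in(-p[6],-.038,.038,p[6])')
open('fit.py','w').write(s)
E
python3 fit.py
```

```text
[0.53316865 0.05770866 0.08833596 1.22245076 0.19035061 0.1773728
 0.04701444]
[[-1.1 -0.3]
 [-1.4 -0.1]
 [-1.5  0.6]
 [ 1.1  0.1]
 [-0.4 -0.8]
 [-1.4  1. ]
 [ 0.2 -0.2]
 [-1.1  0.8]
 [ 0.7 -0.3]
 [-1.  -0.7]
 [-0.8  0.7]
 [-1.4 -0.9]
 [-2.   0.7]] [-0.1 -0.3 -0.6 -0.2  2.8 -0.2]
core [ 0.4765 -0.0983  0.0942]
park [0.5816 0.1909 0.1319]
stop [0.5914 0.218  0.1355]
low [ 0.4702 -0.1158  0.0657]
```

View pics/ov1.png

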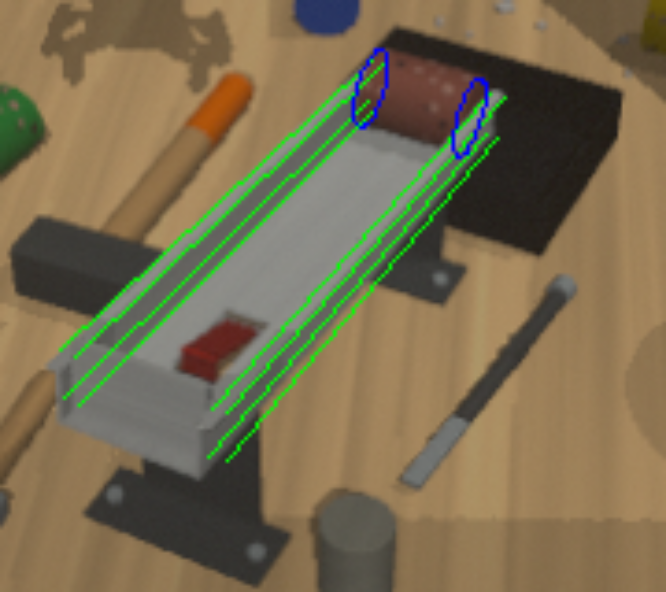

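View pics/ov2.png

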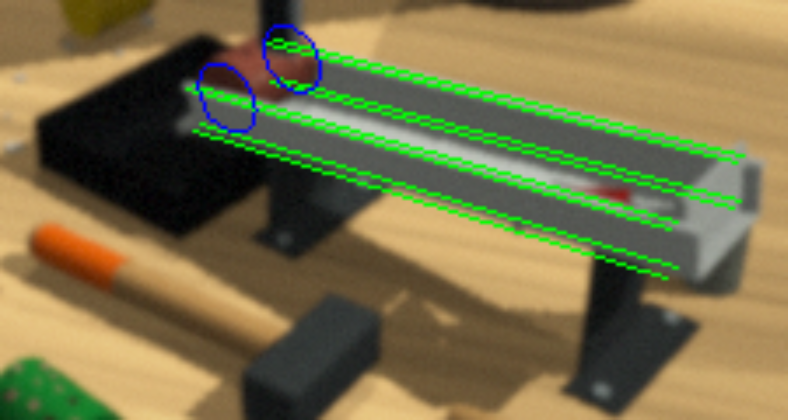

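View pics/wrist_ov.png

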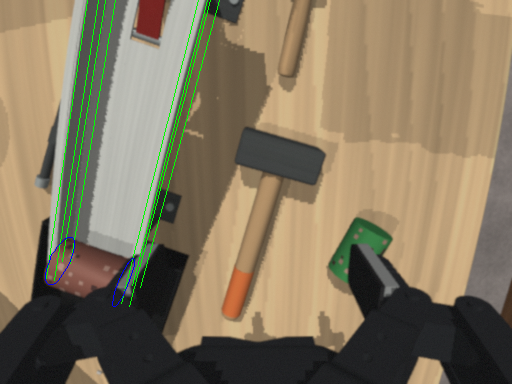

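```bash
cat >> h.py <<'E'
from scipy.spatial.transform import Rotation as Ro
def goal(X,p=None):
    p=np.load("p.npy") if p is None else p
    s=ctrl.state(); Rn=Ro.from_euler("xyz",s["ee_rot"]).as_matrix(); G=Rg(p[3])
    Rt=np.stack([G[:,0],-G[:,1],-G[:,2]],1)
    w=g2w(p,X)[0]; return (w-s["eef_pos"])*1000, Ro.from_matrix(Rt@Rn.T).as_rotvec()
def where(p=None):
    p=np.load("p.npy") if p is None else p
    s=ctrl.state(); return (Rg(p[3]).T@(s["eef_pos"]-p[:3])*1000).round(1), s
E
python3 -c "
from h import *
for X in [(-.235,0,.15),(-.235,0,.037)]:
    d,r=goal(X); print(d.round(1),r.round(4))
p=np.load('p.npy'); print(Rg(p[3])[:,0], where()[0])"
```

```text
[-202.4 -178.7  -41.2] [ 0.1208 -0.0222 -0.348 ]
[-197.7 -165.8 -153.4] [ 0.1208 -0.0222 -0.348 ]
[0.33879889 0.93293257 0.12186934] [   5.4 -129.2  162. ]
```

>>> apply_moves:
  steps: "-25 -22 -5 0.015 -0.003 -0.044 24; -50 -44 -10 0.030 -0.006 -0.087 24; -75 -67 -15 0.045 -0.008 -0.131 24; -100 -89 -20 0.060 -0.011 -0.174 24; -125 -111 -25 0.075 -0.014 -0.218 24; -150 -133 -30 0.090 -0.017 -0.261 24; -175 -155 -36 0.105 -0.019 -0.305 24; -202 -179 -41 0.121 -0.022 -0.348 24; -202 -179 -41 0.121 -0.022 -0.348 24; -202 -179 -41 0.121 -0.022 -0.348 24; -202 -179 -41 0.121 -0.022 -0.348 24; -202 -179 -41 0.121 -0.022 -0.348 24"

```text
time: 1.15
eef_pos: [0.4487, -0.1786, 0.2095]
ee_rot: [3.14, -0.122, 1.224]
contact_force: [-1.6, 0.4, 0.3]
opening: 0.286
```

```bash
python3 - <<'E'
from h import *
w,s=where(); print(w,s["time"],s["eef_pos"],s["ee_rot"],s["contact_force"],s["opening"])
for n in("scene","side","wrist"):
    c=ctrl.get_calibration(n); im=ctrl.snapshot(n)[:,:,::-1].copy(); cv2.imwrite(f"pics/{n}1.png",im)
    R=Ro.from_euler("xyz",s["ee_rot"]).as_matrix()
    for l in(0,.019): print(n,l,proj(c,s["eef_pos"]+R[:,2]*l))
def c(n,y,x,h,w,f,o): cv2.imwrite(o,cv2.resize(cv2.imread(f"pics/{n}1.png")[y:y+h,x:x+w],None,fx=f,fy=f,interpolation=cv2.INTER_CUBIC))
c("side",80,220,150,150,4,"pics/a1.png"); c("scene",110,170,120,140,5,"pics/c1.png")
E
```

```text
[-234.3   -1.3  150.8] 1.15 [ 0.44872451 -0.17860219  0.20945396] [ 3.14038096 -0.12225088  1.22350663] [-1.60744429  0.36068932  0.29181063] 0.28580717910620146
scene 0 [[216.10440437 135.11391741]]
scene 0.019 [[217.17146358 142.4898791 ]]
side 0 [[298.89237047 129.273315  ]]
side 0.019 [[298.06938154 136.64561324]]
wrist 0 [[257.33946313 268.56688203]]
wrist 0.019 [[257.33309441 249.02931016]]
```

View pics/a1.png

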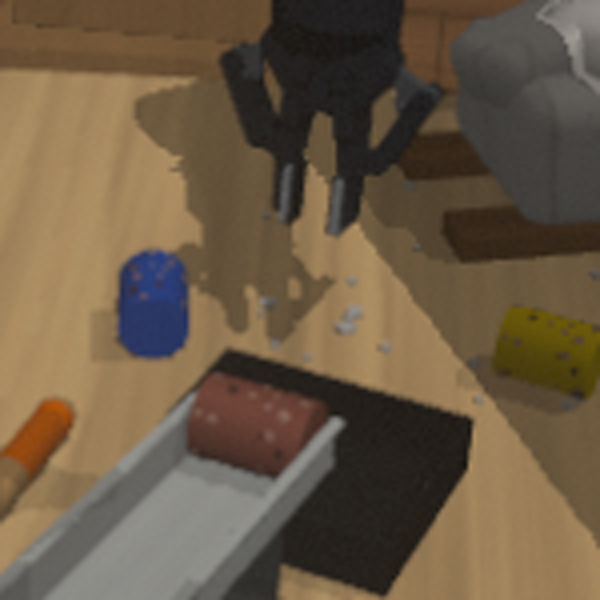

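View pics/c1.png

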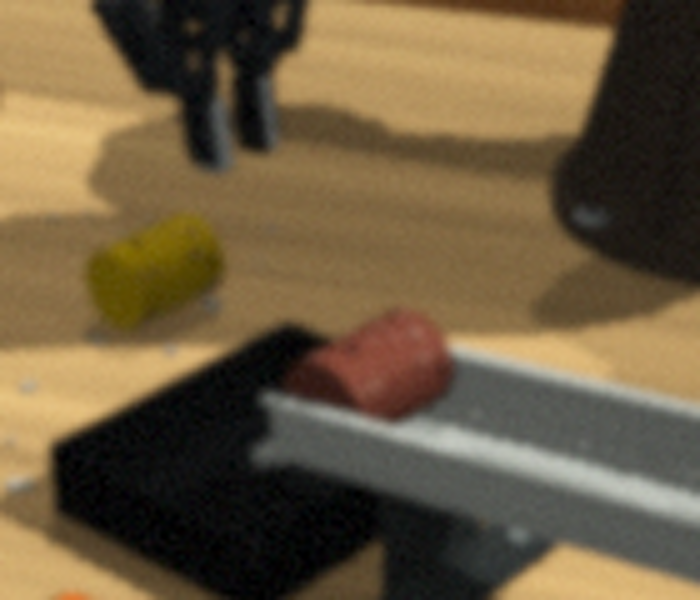

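View pics/wrist1.png

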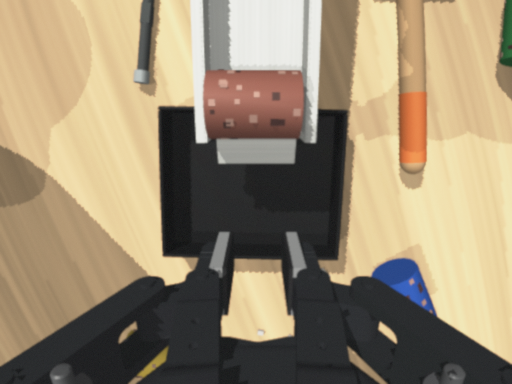

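```bash
python3 - <<'E'
from h import *
p=np.load("p.npy"); c=ctrl.get_calibration("wrist"); im=cv2.imread("pics/wrist1.png")
th=np.linspace(0,6.28,80)
for y in(-.035,.035):
    q=proj(c,g2w(p,np.stack([-.164+.026*np.cos(th),0*th+y,.026+.026*np.sin(th)],1))); cv2.polylines(im,[q.round().astype(int)],True,(255,0,0),1)
    print(q.min(0),q.max(0))
for y in(-.047,-.038,.038,.047):
    q=proj(c,g2w(p,[(-.195,y,.031),(-.1,y,.031)])).round().astype(int); cv2.line(im,tuple(map(int,q[0])),tuple(map(int,q[1])),(0,255,0),1)
cv2.imwrite("pics/ov3.png",im[:300])
print(goal((-.228,0,.036)))
E
```

```text
[296.87238163  67.13950971] [306.4618524  136.52313484]
[204.86475059  66.9549772 ] [214.90404212 136.35731058]
(array([   5.72775685,   19.12196098, -113.0868158 ]), array([ 0.00020221,  0.00093883, -0.00173187]))
```

View pics/ov3.png

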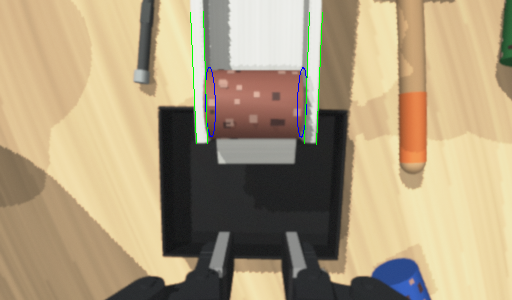

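>>> apply_moves:
  steps: "1 4 -25 0 0.001 -0.002 24; 2 8 -50 0 0.001 -0.002 24; 3 12 -75 0 0.001 -0.002 24; 5 16 -95 0 0.001 -0.002 24; 6 19 -108 0 0.001 -0.002 24; 6 19 -113 0 0.001 -0.002 24; 6 19 -113 0 0.001 -0.002 24; 6 19 -113 0 0.001 -0.002 24"

```text
time: 1.97
eef_pos: [0.4544, -0.1598, 0.0966]
ee_rot: [-3.141, -0.122, 1.221]
contact_force: [-0.1, -0.1, -0.2]
opening: 0.281
```

```bash
cat > look.py <<'E'
from h import *
import sys
k=sys.argv[1]; w,s=where(); print(w,s["time"],s["contact_force"].round(2),s["opening"])
print(goal((float(sys.argv[2]),0,float(sys.argv[3]))))
b,a=ctrl.snapshot("side")[:,:,::-1],ctrl.snapshot("scene")[:,:,::-1]; c=ctrl.snapshot("wrist")[:,:,::-1]
z=lambda m,h:cv2.resize(m,(int(m.shape[1]*h/m.shape[0]),h),interpolation=cv2.INTER_CUBIC)
a=z(a[130:260,200:400],280);b=z(b[110:290,170:350],300);c=z(c,300)
out=np.zeros((590,800,3),np.uint8); out[:280,:a.shape[1]]=a; out[285:585,:b.shape[1]]=b; out[285:585,305:305+c.shape[1]]=c
cv2.imwrite(f"pics/look{k}.png",out)
E
python3 look.py 1 -.2 .036
```

```text
[-2.286e+02 -2.000e-01  3.640e+01] 1.9667 [-0.08 -0.11 -0.2 ] 0.2805850822768729
(array([ 9.53621891, 26.83310479,  3.06593398]), array([ 8.81224241e-05, -1.87142262e-04,  1.27118945e-03]))
```

View pics/look1.png

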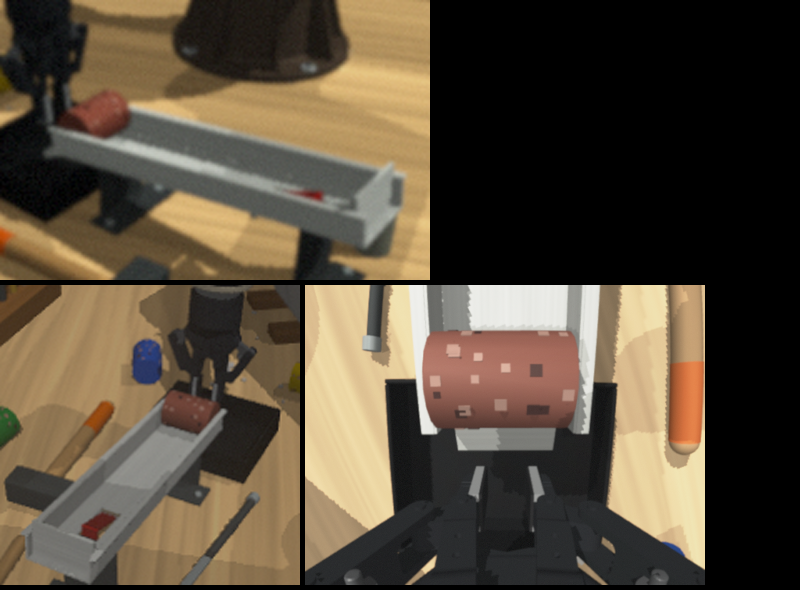

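>>> apply_moves:
  steps: "1.7 4.7 0.6 0 0 0.001 24; 3.4 9.3 1.2 0 0 0.001 24; 5.1 14 1.8 0 0 0.001 24; 6.1 16.8 2.2 0 0 0.001 24; 7.1 19.6 2.6 0 0 0.001 24; 8.1 22.4 2.9 0 0 0.001 24; 9.1 25.2 3.3 0 0 0.001 24; 10.2 28 3.7 0 0 0.001 24; 11.5 31.7 4.1 0 0 0.001 24; 12.9 35.5 4.6 0 0 0.001 24; 14.2 39.2 5.1 0 0 0.001 24; 15.6 42.9 5.6 0 0 0.001 24; 16.9 46.6 6.1 0 0 0.001 24; 18.3 50.4 6.6 0 0 0.001 24; 19.7 54.1 7.1 0 0 0.001 24; 21 57.8 7.6 0 0 0.001 24; 22.4 61.6 8 0 0 0.001 24; 23.7 65.3 8.5 0 0 0.001 24; 25.1 69 9 0 0 0.001 24; 26.4 72.8 9.5 0 0 0.001 24"

```text
time: 3.78
eef_pos: [0.4806, -0.0868, 0.1059]
ee_rot: [-3.141, -0.122, 1.221]
contact_force: [-0.3, -1.3, 0.4]
opening: 0.281
```

```bash
python3 look.py 2 0.03 .036
```

```text
[-1.505e+02  1.000e-01  3.610e+01] 3.7833 [-0.3  -1.28  0.38] 0.28060148625764186
(array([ 61.27453735, 168.40511176,  21.87028606]), array([ 8.05683378e-05, -2.44202181e-04,  1.17288213e-03]))
```

View pics/look2.png

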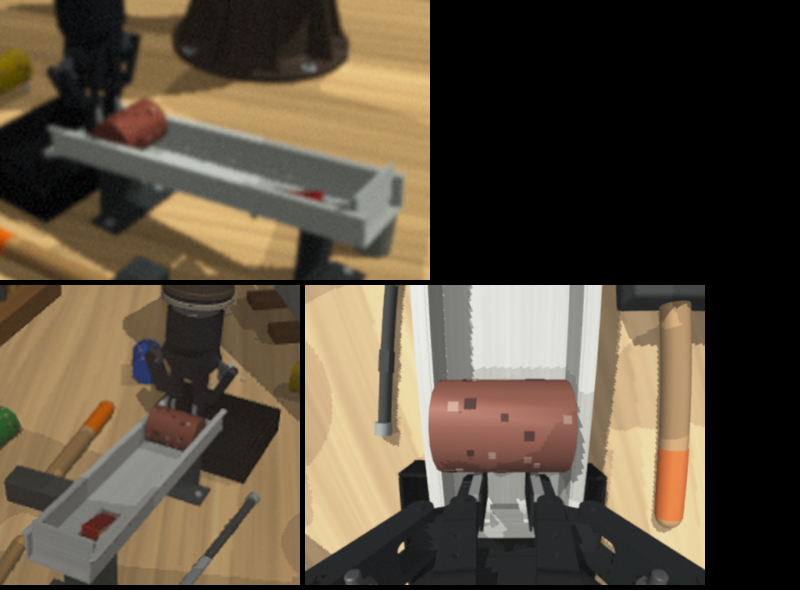

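Core is being pushed square in the gutter, fingers inside the walls, about 1.3 N. Continuing.

>>> apply_moves:
  steps: "1.7 4.7 0.6 0 0 0.001 24; 3.4 9.3 1.2 0 0 0.001 24; 5.1 14 1.8 0 0 0.001 24; 6.8 18.7 2.4 0 0 0.001 24; 8.5 23.3 3 0 0 0.001 24; 10.2 28 3.7 0 0 0.001 24; 11.9 32.7 4.3 0 0 0.001 24; 13.6 37.3 4.9 0 0 0.001 24; 15.2 42 5.5 0 0 0.001 24; 16.9 46.6 6.1 0 0 0.001 24; 18.6 51.3 6.7 0 0 0.001 24; 20.3 56 7.3 0 0 0.001 24; 22 60.6 7.9 0 0 0.001 24; 23.7 65.3 8.5 0 0 0.001 24; 25.4 70 9.1 0 0 0.001 24; 27.1 74.6 9.8 0 0 0.001 24; 28.8 79.3 10.4 0 0 0.001 24; 30.5 84 11 0 0 0.001 24; 32.2 88.6 11.6 0 0 0.001 24; 33.9 93.3 12.2 0 0 0.001 24"

```text
time: 5.6
eef_pos: [0.5144, 0.0066, 0.1181]
ee_rot: [-3.141, -0.122, 1.222]
contact_force: [-0.6, -1.5, 1.2]
opening: 0.286
```

>>> apply_moves:
  steps: "1.7 4.7 0.6 0 0 0 24; 3.4 9.3 1.2 0 0 0 24; 5.1 14 1.8 0 0 0 24; 6.8 18.7 2.4 0 0 0 24; 8.5 23.3 3 0 0 0 24; 10.2 28 3.7 0 0 0 24; 11.9 32.7 4.3 0 0 0 24; 13.6 37.3 4.9 0 0 0 24; 15.2 42 5.5 0 0 0 24; 16.9 46.6 6.1 0 0 0 24; 18.6 51.3 6.7 0 0 0 24; 20.3 56 7.3 0 0 0 24; 22 60.6 7.9 0 0 0 24; 23.7 65.3 8.5 0 0 0 24"

```text
time: 6.77
eef_pos: [0.5381, 0.0719, 0.1265]
ee_rot: [-3.141, -0.122, 1.222]
contact_force: [-0.5, -0.6, -0.2]
opening: 0.28
```

```bash
python3 look.py 3 0.109 .036
```

```text
[19.6  0.2 36.1] 6.7667 [-0.51 -0.58 -0.21] 0.28003119411181193
(array([30.46023635, 83.37320387, 10.80535664]), array([ 5.32007473e-05, -3.48166381e-04,  8.48204085e-05]))
```

View pics/look3.png

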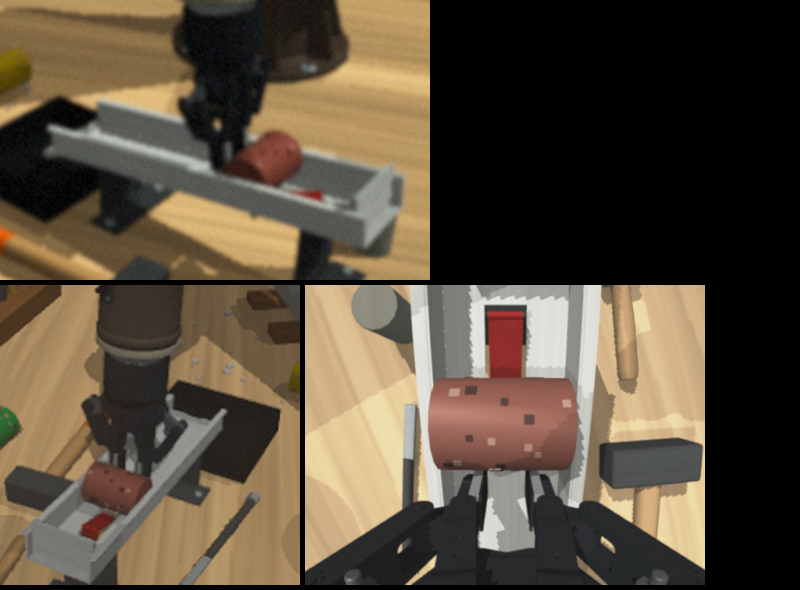

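Core about at the hinge, still square. Now slower, over the catch.

>>> apply_moves:
  steps: "1.4 3.7 0.5 0 0 0 24; 2.7 7.5 1 0 0 0 24; 4.1 11.2 1.5 0 0 0 24; 5.4 14.9 1.9 0 0 0 24; 6.8 18.7 2.4 0 0 0 24; 8.1 22.4 2.9 0 0 0 24; 9.5 26.1 3.4 0 0 0 24; 10.8 29.9 3.9 0 0 0 24; 12.2 33.6 4.4 0 0 0 24; 13.6 37.3 4.9 0 0 0 24; 14.9 41 5.4 0 0 0 24; 16.3 44.8 5.8 0 0 0 24; 17.6 48.5 6.3 0 0 0 24; 19 52.2 6.8 0 0 0 24; 20.3 56 7.3 0 0 0 24; 21.7 59.7 7.8 0 0 0 24; 23 63.4 8.3 0 0 0 24; 24.4 67.2 8.8 0 0 0 24; 25.1 69 9 0 0 0 24; 25.7 70.9 9.3 0 0 0 24"

```text
time: 8.58
eef_pos: [0.5638, 0.1426, 0.1358]
ee_rot: [-3.141, -0.122, 1.222]
contact_force: [-0.4, -0.3, 0.8]
opening: 0.28
```

```bash
python3 look.py 4 0.109 .036
```

```text
[95.4  0.2 36.1] 8.5833 [-0.38 -0.28  0.81] 0.28045587946248296
(array([ 4.76830168, 12.62770426,  1.54666233]), array([ 8.17161502e-06, -1.92313068e-04, -6.41483221e-05]))
```

View pics/look4.png

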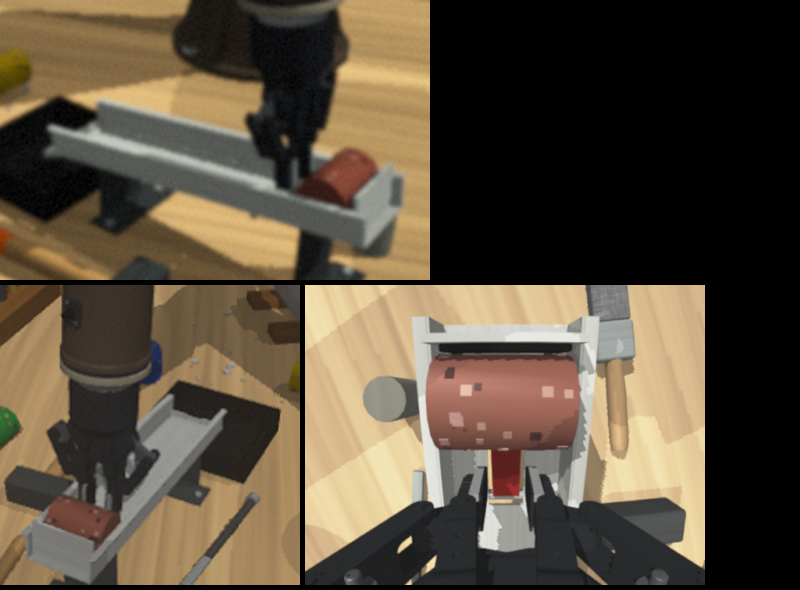

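The core has run ahead of the fingers (gap in the wrist view about 20 px), so it may already have dropped behind the catch. Checking.

```bash
cat > chk.py <<'E'
from h import *
import sys
k=sys.argv[1]; p=np.load("p.npy"); w,s=where(); print(w,s["time"])
th=np.linspace(0,6.28,80)
o=[]
for n,(y0,x0,h,wd,f) in dict(wrist=(20,130,300,260,2),side=(210,170,90,110,4)).items():
    c=ctrl.get_calibration(n); im=ctrl.snapshot(n)[:,:,::-1].copy()
    raw=im.copy()
    for xc,col in((.132,(0,255,255)),(.143,(255,0,0)),(.149,(0,255,0))):
        for y in(-.035,.035):
            q=proj(c,g2w(p,np.stack([xc+.026*np.cos(th),0*th+y,.026+.026*np.sin(th)],1))); cv2.polylines(im,[q.round().astype(int)],True,col,1)
        print(n,xc,q.min(0).round(1),q.max(0).round(1))
    for nm,m in(("",im),("r",raw)): cv2.imwrite(f"pics/chk{k}{n}{nm}.png",cv2.resize(m[y0:y0+h,x0:x0+wd],None,fx=f,fy=f,interpolation=cv2.INTER_CUBIC)[:600,:800])
E
python3 chk.py 1
```

```text
[95.2  0.2 36.1] 8.7333
wrist 0.132 [161.6 123.3] [191.5 241.6]
wrist 0.143 [159.   96.8] [190.3 218.1]
wrist 0.149 [157.6  81.8] [189.6 204.9]
side 0.132 [229.7 245. ] [243.1 271.7]
side 0.143 [226.7 248. ] [240.4 275. ]
side 0.149 [225.  249.7] [238.9 276.8]
```

View pics/chk1wrist.png

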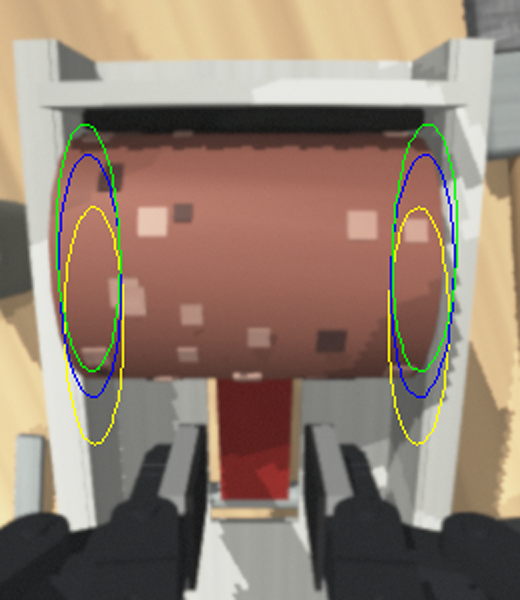

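View pics/chk1side.png

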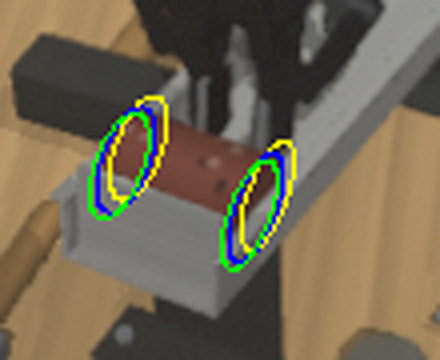

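Core looks to be at x ≈ 147 mm, past the catch and off the fingers. I'll back off 10 mm and look again.

>>> apply_moves:
  steps: "-1.7 -4.7 -0.6 0 0 0 24; -3.4 -9.3 -1.2 0 0 0 24; -3.4 -9.3 -1.2 0 0 0 24; -3.4 -9.3 -1.2 0 0 0 24; -3.4 -9.3 -1.2 0 0 0 24; -3.4 -9.3 -1.2 0 0 0 24"

```text
time: 9.33
eef_pos: [0.5604, 0.133, 0.1346]
ee_rot: [-3.141, -0.122, 1.222]
contact_force: [0.1, 0.7, -0.7]
opening: 0.28
```

```bash
python3 chk.py 2
```

```text
[85.1  0.1 36.2] 9.3333
wrist 0.132 [159.   99.1] [190.2 220.1]
wrist 0.143 [156.4  71.4] [188.9 195.9]
wrist 0.149 [155.   55.8] [188.3 182.3]
side 0.132 [229.7 245. ] [243.1 271.7]
side 0.143 [226.7 248. ] [240.4 275. ]
side 0.149 [225.  249.7] [238.9 276.8]
```

View pics/chk2wrist.png

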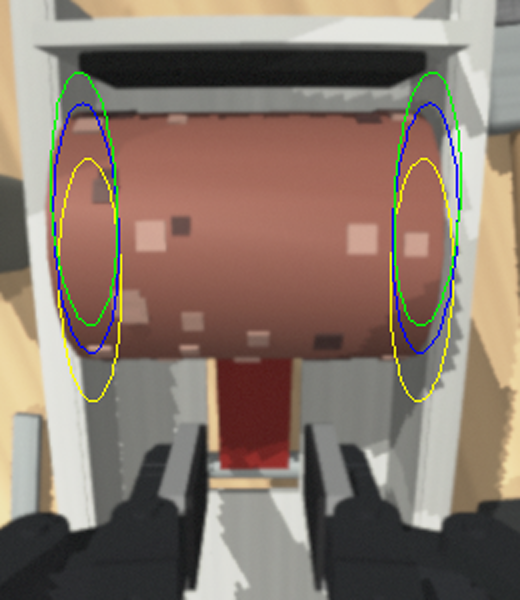

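Core has settled back to x ≈ 143 mm, its rest on the catch, clear of the fingers. Backing off further and lifting away.

>>> apply_moves:
  steps: "-3.4 -9.3 -1.2 0 0 0 24; -6.8 -18.7 -2.4 0 0 0 24; -8 -22 15 0 0 0 24; -9 -25 40 0 0 0 24; -10 -28 70 0 0 0 24; -10 -30 100 0 0 0 24; -10 -35 125 0 0 0 24; -10 -40 140 0 0 0 24; -10 -40 140 0 0 0 24; -10 -40 140 0 0 0 24; -10 -40 140 0 0 0 24; -10 -40 140 0 0 0 24"

```text
time: 10.43
eef_pos: [0.5495, 0.0928, 0.2733]
ee_rot: [-3.139, -0.121, 1.222]
contact_force: [0.4, -0.3, -0.7]
opening: 0.284
```

```bash
python3 chk.py 3; python3 look.py 5 .1 .036
```

```text
[ 60.9  -3.4 178.9] 10.4333
wrist 0.132 [208.   68.7] [216.8 131.1]
wrist 0.143 [207.5  54.8] [216.4 118.3]
wrist 0.149 [207.2  47.2] [216.2 111.2]
side 0.132 [229.7 245. ] [243.1 271.7]
side 0.143 [226.7 248. ] [240.4 275. ]
side 0.149 [225.  249.7] [238.9 276.8]
[ 61.1  -3.5 179.1] 10.5333 [-0.05  0.11  1.08] 0.2790380346572801
(array([  15.81669521,   53.86049588, -137.24772791]), array([ 1.11810760e-04, -2.11747855e-03,  4.95249925e-05]))
```

View pics/chk3wrist.png

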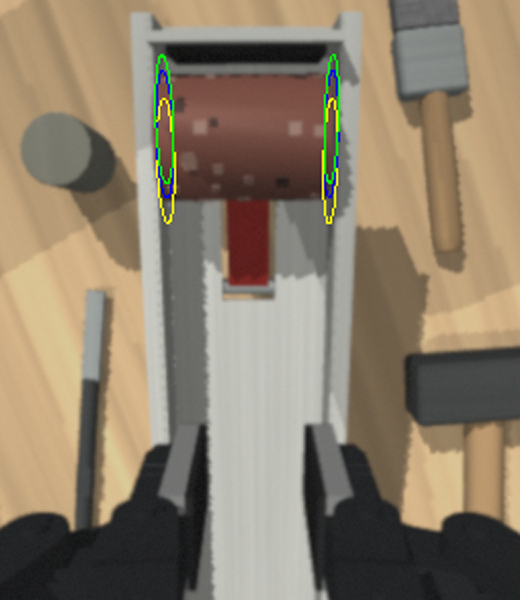

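View pics/look5.png

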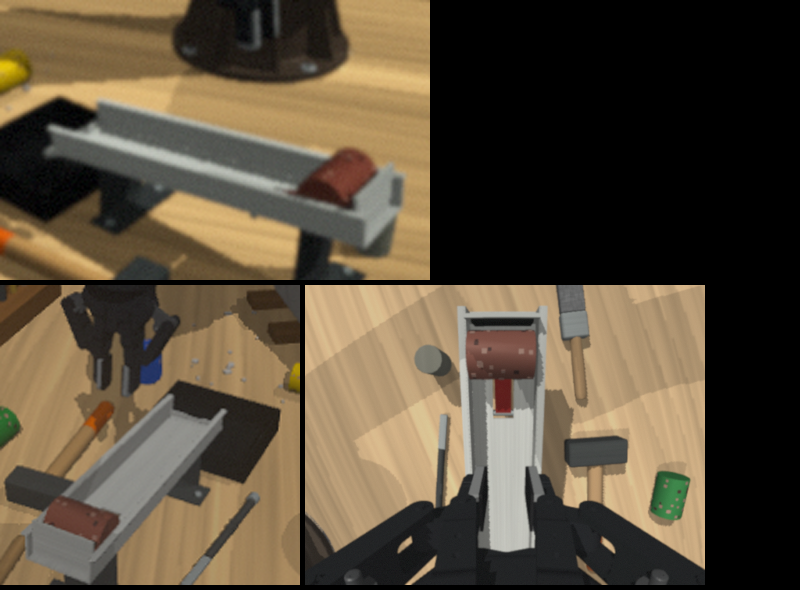

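View pics/chk3side.png

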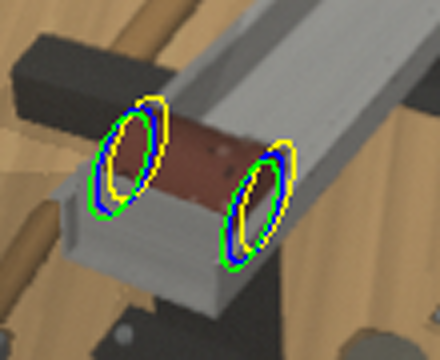

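```bash
python3 -c "
from h import *
print(ctrl.state()['contact_force'].round(1)); print(ctrl.close_job())"
```

```text
[-0.4 -0.3 -0.6]
the job is handed in; nothing more can be done
None
```

I pushed the reddish core up the gutter with the fingertips held 24 mm apart either side of the catch, and handed the job in at about 10.5 s. It is parked between the catch and the stop, and the hand is clear of everything.

- **Push:** The wrist force read at the end of each move was about 2 N at most. I never gripped or lifted the core.
- **Past the catch:** The core ran over it by itself to x ≈ 147 mm. When I backed the fingers off, it rolled back and settled.
- **Core position:** The last wrist picture puts it at x ≈ 142 mm. The start pictures showed my fit reading about 2 mm low, so the true figure is about 143–144 mm, which is the rest position on the catch. It lay square across the gutter and did not move in the pictures over the last 1.1 s.
- **Bystanders:** By eye, the grey core, chisel, hammer and brush look as they did at the start; I did not measure them.
- **Not measured directly:** The core hides the catch's tip in the last pictures. I take the catch to be up because the core stays at that spot on the slope with nothing else holding it.

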